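# Release the key left latched on the hotplate stirrer

## Task

The four-place hotplate stirrer is unplugged and its displays are dark, but one of the four identical square keys on its sloping front panel was left latched down. With the fingertips, tap each of the four keys lightly, in order from the robot's left to its right, to feel which one is latched, and press that one right in and let go so that it springs back up. Tap the other three so lightly that none of them is pushed down to where it would catch, leave the glassware standing where it is, and finish with all four keys up.

Things in the scene. Friction and masses are not known exactly. Their poses are not given: they have to be found in the camera images.
- stirrer: beige four-place hotplate stirrer fixed to the bench, 250 mm deep, 500 mm long. Origin on the bench under its middle; x to the rear, away from the robot, y along the row to the robot's left, z up. Rear half: flat deck 88 mm high with four round aluminium plates 100 mm across, tops at z 106, centres at x +55, y +172.5, +57.5, -57.5, -172.5 mm. Front half: the sloping panel
- panel_row (a point): point of the sloping panel at the middle of the row of keys (x -92.1, y 0, z 62.0 mm in the stirrer's frame), between the two middle keys. The panel rises to the rear at 20 degrees: outward normal (-0.342, 0, 0.940) in the stirrer's frame. Key axes pass through the panel at this x and z, at y +172.5, +57.5, -57.5, -172.5 mm, one before each plate, in black frames 34 mm square, 3 mm proud
- panel_controls (a point): point of the panel 53 mm further up the slope, y 0 (x -42.3, z 80.1 mm in the stirrer's frame): height of the row of dark display windows, one above each key, and round black speed knobs, 20 mm across, 11 mm high, each 34 mm to the left of its key's line. Not to be used
- key_a_top (a point): middle of the top face of one of four identical ivory push keys, 22 mm square, top parallel to the panel. It moves with the key: 12 mm out from the panel along its normal when up, 7.4 mm when latched, 4.5 mm when pressed right in. The letters a to d do not follow the order along the row, which changes from run to run
- key_a (a joint): travel of this push-push key, m, inward along the panel's normal: 0 up, 0.0046 latched, 0.0075 right in (hard stop). An up key gives way from 2 N: 1 mm at 3 N, 2 mm at 4.5 N, 3.5 mm at 7 N, then 6 to 7 N; past 5.2 mm it catches and stays latched when let go. A latched key is firm up to 6 N; pushed past 5.6 mm (7.5 N; right in takes 9.5 N) and let go, it springs up
- key_b_top (a point): middle of the top face of one of four identical ivory push keys, 22 mm square, top parallel to the panel. It moves with the key: 12 mm out from the panel along its normal when up, 7.4 mm when latched, 4.5 mm when pressed right in. The letters a to d do not follow the order along the row, which changes from run to run
- key_b (a joint): travel of this push-push key, m, inward along the panel's normal: 0 up, 0.0046 latched, 0.0075 right in (hard stop). An up key gives way from 2 N: 1 mm at 3 N, 2 mm at 4.5 N, 3.5 mm at 7 N, then 6 to 7 N; past 5.2 mm it catches and stays latched when let go. A latched key is firm up to 6 N; pushed past 5.6 mm (7.5 N; right in takes 9.5 N) and let go, it springs up
- key_c_top (a point): middle of the top face of one of four identical ivory push keys, 22 mm square, top parallel to the panel. It moves with the key: 12 mm out from the panel along its normal when up, 7.4 mm when latched, 4.5 mm when pressed right in. The letters a to d do not follow the order along the row, which changes from run to run
- key_c (a joint): travel of this push-push key, m, inward along the panel's normal: 0 up, 0.0046 latched, 0.0075 right in (hard stop). An up key gives way from 2 N: 1 mm at 3 N, 2 mm at 4.5 N, 3.5 mm at 7 N, then 6 to 7 N; past 5.2 mm it catches and stays latched when let go. A latched key is firm up to 6 N; pushed past 5.6 mm (7.5 N; right in takes 9.5 N) and let go, it springs up
- key_d_top (a point): middle of the top face of one of four identical ivory push keys, 22 mm square, top parallel to the panel. It moves with the key: 12 mm out from the panel along its normal when up, 7.4 mm when latched, 4.5 mm when pressed right in. The letters a to d do not follow the order along the row, which changes from run to run
- key_d (a joint): travel of this push-push key, m, inward along the panel's normal: 0 up, 0.0046 latched, 0.0075 right in (hard stop). An up key gives way from 2 N: 1 mm at 3 N, 2 mm at 4.5 N, 3.5 mm at 7 N, then 6 to 7 N; past 5.2 mm it catches and stays latched when let go. A latched key is firm up to 6 N; pushed past 5.6 mm (7.5 N; right in takes 9.5 N) and let go, it springs up
- beaker: 100 ml glass beaker, 50 mm across and 70 mm high, standing on one of the two middle plates; origin under the middle of its foot. Bystander.
- flask: 100 ml conical glass flask, foot 64 mm across, 100 mm high, standing on the other of the two middle plates; origin under the middle of its foot. Bystander.
- reagent_bottle: amber glass reagent bottle with a blue cap, 56 mm across and 110 mm high, standing on the bench to the left of the stirrer; origin under the middle of its foot. Bystander.

How it is judged:
By the outcome, as a careful person would: the job done as asked, in the order asked, and still so for the second after the job is handed in, with the robot touching nothing.
It also fails if it takes over 53 s, if anything falls off the work surface, if the arm or the gripper's body presses on something with over 40 N, if the wrist force passes 120 N, or if a joint passes its speed limit or range.

## Robot

A 6-joint arm with a two-finger parallel gripper is mounted at the origin on the work surface. World frame = base frame: x ahead of the robot, y to its left, z up, the work surface at z = 0. Lengths are in m, angles in rad, forces in N, time in s.
With the tool pointing down it reaches from about 0.35 to 0.85 m from the base axis. Payload 8.1 kg.
Tool frame: the origin (TCP) lies midway between the tips of the shut fingers; the grasp point (between the pads) lies 19 mm behind it; z points along the fingers, y is the direction in which the jaws open and shut (so a half turn about z gives the same grasp; the last joint's range is limited). The gripper opens to 93 mm and grips with 3 to 60 N. Pads are 15 mm wide; open, the fingers measure 128 mm over their backs; the gripper's body (75 mm by 188 mm) begins 65 mm behind the grasp point.
Start: joints at [-1.273, 0.13, 1.488, -0, 1.523, -0.085], TCP at [0.224, -0.557, 0.219] pointing down, gripper open.
Joint ranges: [-2.96, 2.96], [-0.89, 2.26], [0.02, 2.5], [-1.34, 4.48], [0, 2.73], [-2.66, 2.66]. Speed limits (rad/s): [2.39, 2.39, 2.79, 3.14, 3.14, 3.14].

## Interface

Orientations are given as a rotation vector (axis times angle).
In Python, from plant import robot gives the robot as it stands. The module is installed in compiled form; this text tells all that it offers.
- The arm moves only by the shell command python3 -m pendant 'ROWS' [FORCE]. ROWS is JSON, a list of rows, each an object with "translation": the shift along the tool's x, y, z in mm, a list of three; "twist": the turn, a rotation vector about the tool's x, y, z in rad, a list of three; "grip": the opening, from -1 (shut) to 1 (fully open). A call has exactly 10 rows; each row shifts and turns the pose as measured when the row begins, along the tool's axes as they then stand; what a row does not reach is not made up. A row lasts 1/10 s, in which the tool goes at most 50 mm and 8.59 degrees, less where a joint would pass 70% of its speed; a pose out of reach is approached as far as the arm can. A call is refused whole if a number of a shift passes 50 or a number of a turn 0.15, either way. A call with a gripper value outside its range is refused whole. The fingers move at their own pace and stop on an object; FORCE is the grip in N (left out, the last holds). Time passes only in rows, so rows that do not move let the fingers close, or fill a call up. It gives the time, the measured TCP pose, the force and the opening at its end, in the units of the state.
- robot.read_state(): the state, without advancing time (a new reading comes with each control period).
- robot.read_camera(name): name is "scene" or "top" or "wrist"; returns (picture, depth): 400x640x3 uint8, red, green, blue; 400x640 float32, m along the optical axis (not along the pixel's ray), 0 where there is no reading.
- robot.camera_info(name): a dict with "vertical_fov" (degrees; the focal length in pixels is half the picture's height over the tangent of half this angle, whatever the lens; pixels are square), "cx", "cy" (the principal point, pixels), "D" ([k1, k2, p1, p2, k3] as OpenCV has them; the pictures are not rectified), "cam_to_world" (4x4, takes a point from camera to world coordinates). Camera axes: x right, y up, looking along -z (the intrinsics and any distortion apply to the point x, -y, -z); pixel columns grow to the right and rows downward; lengths in m; the calibration is good to about 2 mm. A picture is of the moment at which its call begins: read the wrist's pose just before it. camera_info takes no time and is no camera call; for the wrist camera it gives the pose at the moment of the call.
- robot.close_job(): hands the job in, once; it reports no verdict.
The state is a dict: "t": time; "q": joint angles; "dq": joint speeds; "joint_torque": joint torques, N m; "tool_pos": TCP position; "orientation": TCP orientation; "force": force on the tool from outside, world axes, zero at the start; "wrist_torque": the same for the moment, N m; "opening": finger opening in m.
Only numpy, scipy, OpenCV 4.12 (cv2) and the standard library are available. Lean on these libraries where they do the work, as an engineer would, in place of code of your own. Each camera call takes 0.05 s, during which the arm holds its last target. There are 200 camera calls.

## Working session

There is one attempt and no reset: what is moved stays moved. The work goes in short steps, Python scripts to look and compute and a shell command to move; the robot and the scene stay as the last step left them, time stands still between calls to the robot, and variables do not carry over. Pictures are saved under pics/ and viewed, about 8 in all and at most 12, crops included, and the job is handed in when it is done.

```bash
mkdir -p pics; python3 - <<'E'
from plant import robot
import cv2,numpy as np
s=robot.read_state();print(s['t'],s['tool_pos'],s['orientation'],s['force'],s['opening'])
for n in ['scene','top']:
    p,d=robot.read_camera(n);i=robot.camera_info(n)
    print(n,i['vertical_fov'],i['cx'],i['cy'],i['D'],np.round(i['cam_to_world'],3).tolist())
    cv2.imwrite(f'pics/{n}0.png',p[:,:,::-1]);np.save(f'{n}0d.npy',d)
E
```

```text
0.0 [ 0.22395485 -0.55602455  0.21761267] [-3.08245509e+00 -5.97240324e-01  3.22291563e-04] [ 1.24947244 -0.25450457 -0.23375665] 0.09295269772503974
scene 46.15018119242167 319.2489373949359 200.36643688716882 [-0.0991704  0.         0.         0.         0.       ] [[0.244, -0.537, 0.808, 1.651], [0.97, 0.143, -0.197, -0.096], [-0.009, 0.831, 0.556, 0.805], [0.0, 0.0, 0.0, 1.0]]
top 42.534321548022135 321.4944678201283 197.2978012149417 [0.01778765 0.         0.         0.         0.        ] [[-0.014, 0.989, -0.148, 0.421], [-1.0, -0.017, -0.016, 0.143], [-0.018, 0.147, 0.989, 1.22], [0.0, 0.0, 0.0, 1.0]]
```

```bash
python3 -c "
import cv2,numpy as np
a=cv2.imread('pics/scene0.png');b=cv2.imread('pics/top0.png')
cv2.imwrite('pics/both.png',np.vstack([a,b])[:, :])
print(a.shape)"
```

```text
(400, 640, 3)
```

View pics/top0.png

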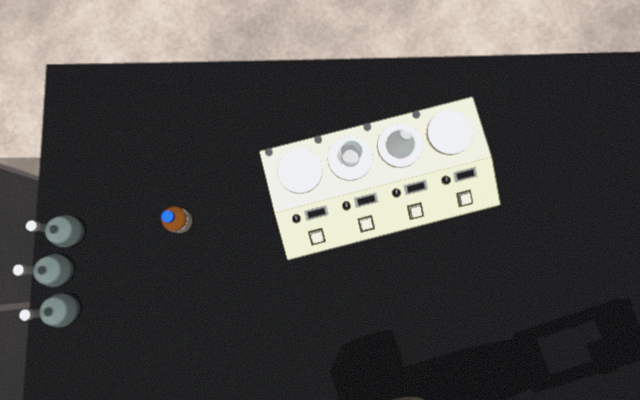

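View pics/scene0.png

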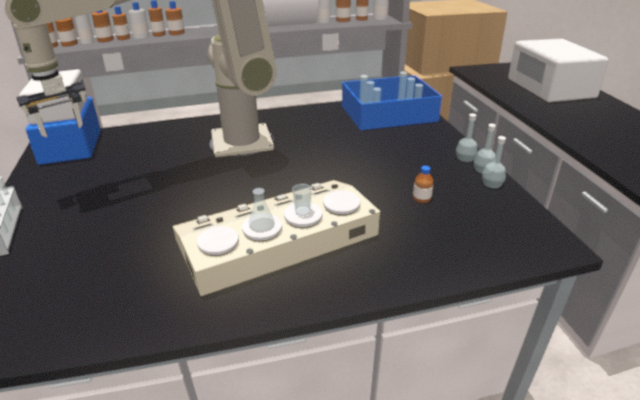

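The top view shows the four keys at about (317,237), (366,224), (416,211) and (465,199). The flask and beaker are on the middle plates, and the bottle is at (176,219). Next I'll fit the pose and measure the sensor noise.

```bash
cat > h.py <<'E'
import numpy as np,cv2
from scipy.spatial.transform import Rotation as R
from plant import robot
def ray(info,px):
    f=200/np.tan(np.radians(info['vertical_fov'])/2)
    K=np.array([[f,0,info['cx']],[0,f,info['cy']],[0,0,1]])
    u=cv2.undistortPoints(np.array(px,float).reshape(-1,1,2),K,np.array(info['D'])).reshape(-1,2)
    T=np.array(info['cam_to_world'])
    d=np.c_[u[:,0],-u[:,1],-np.ones(len(u))]@T[:3,:3].T
    return T[:3,3],d
def onz(info,px,z):
    o,d=ray(info,px); return o+d*((z-o[2])/d[:,2])[:,None]
def target(P,yaw):  # tool rotation: z into panel, x up the slope
    c,s=np.cos(np.radians(20)),np.sin(np.radians(20))
    S=R.from_euler('z',yaw).as_matrix()
    return S@np.array([[c,0,s],[0,-1,0],[s,0,-c]])  # columns x,y,z
def rel(P,Rt):
    s=robot.read_state();Rc=R.from_rotvec(s['orientation'])
    tw=(Rc.inv()*R.from_matrix(Rt)).as_rotvec()
    return Rc.inv().apply(P-s['tool_pos'])*1e3, Rt.T@(P-s['tool_pos'])*1e3, tw
E
python3 - <<'E'
from h import *
im=cv2.imread('pics/top0.png');i=robot.camera_info('top')
g=cv2.cvtColor(im,cv2.COLOR_BGR2GRAY)
px=[]
for x,y in [(317,237),(366,224),(416,211),(465,199)]:
    w=(g[y-13:y+14,x-13:x+14]<110).astype(np.uint8)
    # outer hull of the black frame
    n,l,st,c=cv2.connectedComponentsWithStats(w);k=1+np.argmax(st[1:,4])
    pts=np.argwhere(l==k)[:,::-1].astype(np.float32);r=cv2.minAreaRect(pts)
    px.append((r[0][0]+x-13,r[0][1]+y-13));print(px[-1],r[1])
P=onz(i,px,.065)
print(P.round(4).tolist());d=P[0]-P[3];yaw=np.arctan2(-d[0],d[1])
print('len',np.linalg.norm(np.diff(P,axis=0),axis=1),'yaw',yaw)
Y=np.array([-np.sin(yaw),np.cos(yaw),0]);m=P.mean(0)
n=np.array([-.342*np.cos(yaw),-.342*np.sin(yaw),.94])
m[2]=.062; m[:2]+= -n[:2]*.003
np.savez('pose.npz',m=m,yaw=yaw,Y=Y,n=n);print('panel_row',m)
for k in range(4): print('key',k,m+Y*(.1725-.115*k))
Rt=target(0,yaw);A=m+Y*.1725+n*.08
print(rel(A,Rt))
for _ in range(3):
    s=robot.read_state();print(s['t'],s['force'])
E
```

```text
(313.696720123291, 234.1639347076416) (9.986876487731934, 17.28498077392578)
(372.1500015258789, 225.05000114440918) (3.4785053730010986, 9.486833572387695)
(410.7126703262329, 210.00452423095703) (7.803003787994385, 15.538740158081055)
(459.98275899887085, 196.7068977355957) (8.403613090515137, 16.019386291503906)
[[0.5103, 0.1807, 0.065], [0.5288, 0.0488, 0.065], [0.5615, -0.039, 0.065], [0.59, -0.1511, 0.065]]
len [0.133158   0.09370978 0.11561441] yaw 0.23567164856382866
panel_row [0.54865661 0.01009477 0.062     ]
key 0 [0.50837853 0.17782648 0.062     ]
key 1 [0.53523059 0.06600534 0.062     ]
key 2 [ 0.56208264 -0.0458158   0.062     ]
key 3 [ 0.5889347  -0.15763694  0.062     ]
(array([ 510.82609024, -578.48297839,   81.52070871]), array([ 367.66637902, -647.21057411,  219.47980136]), array([-0.02729218,  0.34840247,  0.14524395]))
0.1 [ 0.34684412 -0.56194593 -0.06952845]
0.1 [ 0.34684412 -0.56194593 -0.06952845]
0.1 [ 0.34684412 -0.56194593 -0.06952845]
```

```bash
cat > fit.py <<'E'
from h import *
im=cv2.imread('pics/top0.png');i=robot.camera_info('top')
g=cv2.cvtColor(im,cv2.COLOR_BGR2GRAY)
px=[]
for x,y in [(317,237),(366,224),(416,211),(465,199)]:
    w=g[y-12:y+13,x-12:x+13]<175
    pts=np.argwhere(w)[:,::-1].astype(np.float32);r=cv2.minAreaRect(pts)
    px.append((r[0][0]+x-12,r[0][1]+y-12));print(px[-1],r[1])
P=onz(i,px,.065)
d=P[0]-P[3];yaw=np.arctan2(-d[0],d[1])
print('len',np.linalg.norm(np.diff(P,axis=0),axis=1),'yaw',yaw)
Y=np.array([-np.sin(yaw),np.cos(yaw),0]);m=P.mean(0)
n=np.array([-.342*np.cos(yaw),-.342*np.sin(yaw),.94])
m[2]=.062; m[:2]-=n[:2]*.003
np.savez('pose.npz',m=m,yaw=yaw,Y=Y,n=n)
for k in range(4): print('key',k,m+Y*(.1725-.115*k))
Rt=target(0,yaw);A=m+Y*.1725+n*.08
print(rel(A,Rt))
E
python3 fit.py
```

```text
(317.96547985076904, 240.1870822906494) (23.926809310913086, 15.668048858642578)
(367.0113334655762, 227.2858943939209) (23.2373046875, 15.709019660949707)
(416.91176891326904, 214.14705848693848) (22.55581283569336, 17.220027923583984)
(465.62917709350586, 202.15478706359863) (24.209964752197266, 16.28155517578125)
len [0.11407083 0.11644235 0.11338844] yaw 0.23690122020257698
key 0 [0.49797346 0.17196318 0.062     ]
key 1 [0.52496298 0.06017514 0.062     ]
key 2 [ 0.55195251 -0.0516129   0.062     ]
key 3 [ 0.57894204 -0.16340093  0.062     ]
(array([ 498.97930156, -576.89609071,   81.5163004 ]), array([ 357.61629718, -643.40178287,  215.82187072]), array([-0.02707754,  0.34841199,  0.14402692]))
```

```bash
sed -i 's/-12/-10/g;s/+13/+11/g' fit.py; python3 fit.py
```

```text
(316.4716987609863, 236.15094184875488) (14.834939002990723, 15.384381294250488)
(365.73529529571533, 223.44117641448975) (14.794672966003418, 15.279744148254395)
(415.0294132232666, 210.6176462173462) (14.794672966003418, 15.279744148254395)
(464.11764907836914, 197.97058773040771) (15.037208557128906, 15.279744148254395)
len [0.11456993 0.11506195 0.11474349] yaw 0.2379936708147213
key 0 [0.5066646  0.17507712 0.062     ]
key 1 [0.53377623 0.06331864 0.062     ]
key 2 [ 0.56088786 -0.04843985  0.062     ]
key 3 [ 0.5879995  -0.16019834  0.062     ]
(array([ 508.20022626, -576.50968898,   81.51707295]), array([ 366.90319451, -643.90095727,  219.20202492]), array([-0.02688684,  0.34842036,  0.14294561]))
```

```bash
python3 -m pendant '[{"translation":[33,-37,0],"twist":[0,0,0],"grip":-1},{"translation":[33,-37,0],"twist":[0,0,0],"grip":-1},{"translation":[33,-37,0],"twist":[0,0,0],"grip":-1},{"translation":[33,-37,0],"twist":[0,0,0],"grip":-1},{"translation":[33,-37,0],"twist":[0,0,0],"grip":-1},{"translation":[33,-37,0],"twist":[0,0,0],"grip":-1},{"translation":[33,-37,0],"twist":[0,0,0],"grip":-1},{"translation":[33,-37,0],"twist":[0,0,0],"grip":-1},{"translation":[33,-37,0],"twist":[0,0,0],"grip":-1},{"translation":[33,-37,0],"twist":[0,0,0],"grip":-1}]' 20
cat > r.py <<'E'
from h import *
import sys
k=int(sys.argv[1]);out=float(sys.argv[2])*1e-3
z=np.load('pose.npz');A=z['m']+z['Y']*(.1725-.115*k)+z['n']*out
a,b,t=rel(A,target(0,float(z['yaw'])));s=robot.read_state()
print('t',round(s['t'],2),'now-frame',a.round(1),'final-frame',b.round(1),'twist',t.round(3),'F.n',round(float(s['force']@z['n']),2),'op',s['opening'])
E
python3 r.py 0 80
```

```text
t: 1.1
tool_pos: [0.3895, -0.0857, 0.2127]
orientation: [-3.077, -0.578, 0.004]
force: [0.9, -1.0, -1.1]
opening: 0.0176
t 1.1 now-frame [ 176.8 -203.3   77.7] final-frame [ 113.2 -225.8  121.6] twist [-0.034  0.35   0.13 ] F.n -1.25 op 0.017575459396634904
```

```bash
python3 -m pendant '[{"translation":[33,-37,0],"twist":[0,0,0],"grip":-1},{"translation":[33,-37,0],"twist":[0,0,0],"grip":-1},{"translation":[33,-37,0],"twist":[0,0,0],"grip":-1},{"translation":[33,-37,0],"twist":[0,0,0],"grip":-1},{"translation":[18,-30,0],"twist":[0,0,0],"grip":-1},{"translation":[0,0,0],"twist":[-0.011,0.117,0.043],"grip":-1},{"translation":[0,0,0],"twist":[-0.011,0.117,0.043],"grip":-1},{"translation":[0,0,0],"twist":[-0.011,0.117,0.043],"grip":-1},{"translation":[0,0,0],"twist":[0,0,0],"grip":-1},{"translation":[0,0,0],"twist":[0,0,0],"grip":-1}]'
python3 r.py 0 80
```

```text
t: 2.1
tool_pos: [0.4594, 0.1461, 0.2019]
orientation: [-3.029, -0.375, -0.515]
force: [0.6, -0.1, 1.2]
opening: 0.0004
t 2.1 now-frame [  2.6 -16.5  69.6] final-frame [  1.7 -17.   69.5] twist [-0.007  0.012  0.007] F.n 0.89 op 0.00041197504752424807
```

Now move above key 0 (about 40 mm out), fix the orientation, then look with the wrist camera.

```bash
python3 -m pendant '[{"translation":[2,-17,35],"twist":[-0.007,0.012,0.007],"grip":-1},{"translation":[0,0,0],"twist":[0,0,0],"grip":-1},{"translation":[0,0,0],"twist":[0,0,0],"grip":-1},{"translation":[0,0,0],"twist":[0,0,0],"grip":-1},{"translation":[0,0,0],"twist":[0,0,0],"grip":-1},{"translation":[0,0,0],"twist":[0,0,0],"grip":-1},{"translation":[0,0,0],"twist":[0,0,0],"grip":-1},{"translation":[0,0,0],"twist":[0,0,0],"grip":-1},{"translation":[0,0,0],"twist":[0,0,0],"grip":-1},{"translation":[0,0,0],"twist":[0,0,0],"grip":-1}]'
python3 r.py 0 40
python3 - <<'E'
from h import *
i=robot.camera_info('wrist');p,d=robot.read_camera('wrist')
cv2.imwrite('pics/w0.png',p[:,:,::-1])
z=np.load('pose.npz');T=np.linalg.inv(i['cam_to_world']);f=200/np.tan(np.radians(i['vertical_fov'])/2)
K=np.array([[f,0,i['cx']],[0,f,i['cy']],[0,0,1]])
for k in range(2):
  for o in (.003,.0074,.012):
    q=T[:3,:3]@(z['m']+z['Y']*(.1725-.115*k)+z['n']*o)+T[:3,3];q=q*[1,-1,-1]
    print(k,o,cv2.projectPoints(q.reshape(1,1,3),np.zeros(3),np.zeros(3),K,np.array(i['D']))[0].ravel(),q[2])
E
```

```text
t: 3.1
tool_pos: [0.4757, 0.1651, 0.1788]
orientation: [-3.033, -0.364, -0.538]
force: [-0.9, -0.3, 0.3]
opening: 0.0006
t 3.1 now-frame [-9.6 -2.5 80.8] final-frame [-9.4 -2.3 80.8] twist [ 0.002 -0.002  0.001] F.n 0.63 op 0.0006161959028434649
0 0.003 [310.46036326 206.02049134] 0.2977727148719366
0 0.0074 [310.42242828 207.64719331] 0.29355649958418867
0 0.012 [310.38158509 209.39856455] 0.2891486381469977
1 0.003 [449.30190973 206.05641408] 0.29816052876731014
1 0.0074 [451.25863001 207.68279803] 0.29394431347956224
1 0.012 [453.36540524 209.43384134] 0.2895364520423713
```

View pics/w0.png

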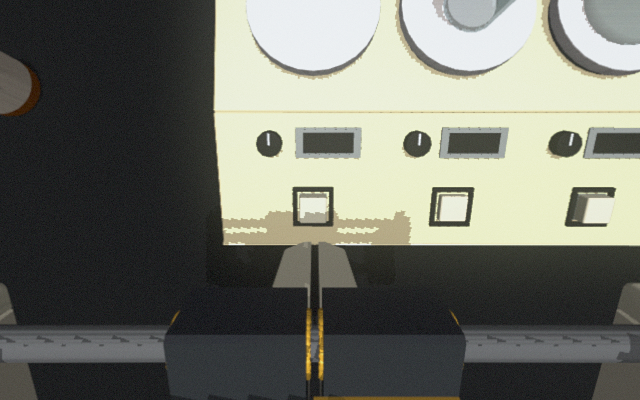

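The wrist view shows the key 0 frame at about (313,207) and key 1 at (452,207), within 2 px of prediction. I'll shift the pose 2 mm to the right and 0.8 mm down the slope, then descend to about 20 mm out.

```bash
python3 - <<'E'
import numpy as np
z=dict(np.load('pose.npz'));yaw=float(z['yaw'])
u=np.array([.94*np.cos(yaw),.94*np.sin(yaw),.342])
z['m']=z['m']-z['Y']*.0019-u*np.array([1,1,0])*.0008
np.savez('pose.npz',**z)
E
python3 -m pendant '[{"translation":[-4,0,35],"twist":[0,0,0],"grip":-1},{"translation":[-4,0,35],"twist":[0,0,0],"grip":-1},{"translation":[-2,0,25],"twist":[0,0,0],"grip":-1},{"translation":[0,0,0],"twist":[0,0,0],"grip":-1},{"translation":[0,0,0],"twist":[0,0,0],"grip":-1},{"translation":[0,0,0],"twist":[0,0,0],"grip":-1},{"translation":[0,0,0],"twist":[0,0,0],"grip":-1},{"translation":[0,0,0],"twist":[0,0,0],"grip":-1},{"translation":[0,0,0],"twist":[0,0,0],"grip":-1},{"translation":[0,0,0],"twist":[0,0,0],"grip":-1}]'
python3 r.py 0 12
```

```text
t: 4.15
tool_pos: [0.503, 0.172, 0.0927]
orientation: [-3.028, -0.365, -0.557]
force: [-0.1, 0.5, 0.0]
opening: 0.0005
t 4.15 now-frame [-7.4 -0.3 17.9] final-frame [-7.2 -0.3 18. ] twist [ 0.001 -0.014  0.002] F.n 0.03 op 0.0004631540267698383
```

```bash
python3 -m pendant '[{"translation":[-7,0,8],"twist":[0,-0.014,0],"grip":-1},{"translation":[0,0,0],"twist":[0,0,0],"grip":-1},{"translation":[0,0,0],"twist":[0,0,0],"grip":-1},{"translation":[0,0,1],"twist":[0,0,0],"grip":-1},{"translation":[0,0,1],"twist":[0,0,0],"grip":-1},{"translation":[0,0,1],"twist":[0,0,0],"grip":-1},{"translation":[0,0,1],"twist":[0,0,0],"grip":-1},{"translation":[0,0,0],"twist":[0,0,0],"grip":-1},{"translation":[0,0,0],"twist":[0,0,0],"grip":-1},{"translation":[0,0,0],"twist":[0,0,0],"grip":-1}]'
cat >> r.py <<'E'
if len(sys.argv)>3:
    L=[]
    for _ in range(int(sys.argv[3])):
        robot.read_camera('top');s=robot.read_state();L.append([s['force']@z['n'],((s['tool_pos']-A)@z['n']+out)*1e3])
    print('F.n, out',np.mean(L,0).round(2),'std',np.std(L,0).round(2))
E
python3 r.py 0 12 4
```

```text
t: 5.15
tool_pos: [0.5005, 0.1713, 0.0777]
orientation: [-3.034, -0.365, -0.534]
force: [-0.2, 0.3, 0.3]
opening: 0.0006
t 5.15 now-frame [ 0.4 -0.3  4.9] final-frame [ 0.4 -0.3  4.9] twist [0.002 0.001 0.002] F.n 0.31 op 0.0005622341617126539
F.n, out [-0.07 16.91] std [0.23 0.  ]
```

```bash
python3 -m pendant '[{"translation":[0,0,1],"twist":[0,0,0],"grip":-1},{"translation":[0,0,1],"twist":[0,0,0],"grip":-1},{"translation":[0,0,1],"twist":[0,0,0],"grip":-1},{"translation":[0,0,1],"twist":[0,0,0],"grip":-1},{"translation":[0,0,0],"twist":[0,0,0],"grip":-1},{"translation":[0,0,0],"twist":[0,0,0],"grip":-1},{"translation":[0,0,0],"twist":[0,0,0],"grip":-1},{"translation":[0,0,0],"twist":[0,0,0],"grip":-1},{"translation":[0,0,0],"twist":[0,0,0],"grip":-1},{"translation":[0,0,0],"twist":[0,0,0],"grip":-1}]'
python3 r.py 0 12 2
```

```text
t: 6.35
tool_pos: [0.502, 0.1717, 0.0737]
orientation: [-3.034, -0.366, -0.534]
force: [-0.5, 1.5, -0.2]
opening: 0.0005
t 6.35 now-frame [ 0.3 -0.3  0.6] final-frame [ 0.3 -0.3  0.6] twist [0.001 0.001 0.002] F.n -0.15 op 0.0004545320437375929
F.n, out [ 0.17 12.57] std [0.35 0.  ]
```

```bash
python3 -m pendant '[{"translation":[0,0,0.5],"twist":[0,0,0],"grip":-1},{"translation":[0,0,0.5],"twist":[0,0,0],"grip":-1},{"translation":[0,0,0.5],"twist":[0,0,0],"grip":-1},{"translation":[0,0,0],"twist":[0,0,0],"grip":-1},{"translation":[0,0,0],"twist":[0,0,0],"grip":-1},{"translation":[0,0,0],"twist":[0,0,0],"grip":-1},{"translation":[0,0,0],"twist":[0,0,0],"grip":-1},{"translation":[0,0,0],"twist":[0,0,0],"grip":-1},{"translation":[0,0,0],"twist":[0,0,0],"grip":-1},{"translation":[0,0,0],"twist":[0,0,0],"grip":-1}]'
python3 r.py 0 12 2
```

```text
t: 7.45
tool_pos: [0.5024, 0.1718, 0.0725]
orientation: [-3.034, -0.366, -0.534]
force: [-2.4, -0.3, 3.4]
opening: 0.0003
t 7.45 now-frame [ 0.3 -0.3 -0.7] final-frame [ 0.3 -0.3 -0.7] twist [0.002 0.001 0.002] F.n 4.01 op 0.00033343992041098825
F.n, out [ 3.3  11.33] std [0.33 0.01]
```

```bash
python3 -m pendant '[{"translation":[0,0,0.5],"twist":[0,0,0],"grip":-1},{"translation":[0,0,0],"twist":[0,0,0],"grip":-1},{"translation":[0,0,0],"twist":[0,0,0],"grip":-1},{"translation":[0,0,0],"twist":[0,0,0],"grip":-1},{"translation":[0,0,0],"twist":[0,0,0],"grip":-1},{"translation":[0,0,0],"twist":[0,0,0],"grip":-1},{"translation":[0,0,0],"twist":[0,0,0],"grip":-1},{"translation":[0,0,0],"twist":[0,0,0],"grip":-1},{"translation":[0,0,0],"twist":[0,0,0],"grip":-1},{"translation":[0,0,0],"twist":[0,0,0],"grip":-1}]'
python3 r.py 0 12 3
```

```text
t: 8.55
tool_pos: [0.5026, 0.1718, 0.0721]
orientation: [-3.034, -0.366, -0.534]
force: [-2.5, -0.7, 3.6]
opening: 0.0006
t 8.55 now-frame [ 0.3 -0.3 -1.1] final-frame [ 0.3 -0.3 -1.1] twist [0.002 0.001 0.002] F.n 4.26 op 0.0006006896537197585
F.n, out [ 3.88 10.88] std [0.17 0.01]
```

Key 0 is up: it gives way softly, about 1.4 N/mm, with its top at about 12.4. On to key 1.

```bash
python3 -m pendant '[{"translation":[0,0,-10],"twist":[0,0,0],"grip":-1},{"translation":[0,0,0],"twist":[0,0,0],"grip":-1},{"translation":[0,38,0],"twist":[0,0,0],"grip":-1},{"translation":[0,38,0],"twist":[0,0,0],"grip":-1},{"translation":[0,38,0],"twist":[0,0,0],"grip":-1},{"translation":[0,0,0],"twist":[0,0,0],"grip":-1},{"translation":[0,0,0],"twist":[0,0,0],"grip":-1},{"translation":[0,0,0],"twist":[0,0,0],"grip":-1},{"translation":[0,0,0],"twist":[0,0,0],"grip":-1},{"translation":[0,0,0],"twist":[0,0,0],"grip":-1}]'
python3 r.py 1 12.4
```

```text
t: 9.7
tool_pos: [0.5276, 0.0603, 0.0847]
orientation: [-3.031, -0.373, -0.541]
force: [0.3, 0.4, -0.2]
opening: 0.0004
t 9.7 now-frame [-2.2  0.4 10.9] final-frame [-2.2  0.4 10.9] twist [ 0.    -0.004  0.007] F.n -0.28 op 0.00044912712564581516
```

```bash
python3 -m pendant '[{"translation":[-2.2,0.4,8],"twist":[0,-0.004,0.007],"grip":-1},{"translation":[0,0,0],"twist":[0,0,0],"grip":-1},{"translation":[0,0,0],"twist":[0,0,0],"grip":-1},{"translation":[0,0,1],"twist":[0,0,0],"grip":-1},{"translation":[0,0,0.7],"twist":[0,0,0],"grip":-1},{"translation":[0,0,0.7],"twist":[0,0,0],"grip":-1},{"translation":[0,0,0.7],"twist":[0,0,0],"grip":-1},{"translation":[0,0,0],"twist":[0,0,0],"grip":-1},{"translation":[0,0,0],"twist":[0,0,0],"grip":-1},{"translation":[0,0,0],"twist":[0,0,0],"grip":-1}]'
python3 r.py 1 12.4 3
```

```text
t: 10.7
tool_pos: [0.529, 0.0624, 0.072]
orientation: [-3.031, -0.367, -0.533]
force: [0.1, 0.2, -0.1]
opening: 0.0006
t 10.7 now-frame [ 0.5  2.1 -1.6] final-frame [ 0.5  2.1 -1.6] twist [-0.001  0.001  0.003] F.n -0.19 op 0.000604188153574182
F.n, out [ 0.6  10.82] std [0.25 0.01]
```

```bash
python3 -m pendant '[{"translation":[0,2,0],"twist":[0,0,0],"grip":-1},{"translation":[0,0,0],"twist":[0,0,0],"grip":-1},{"translation":[0,0,1],"twist":[0,0,0],"grip":-1},{"translation":[0,0,1],"twist":[0,0,0],"grip":-1},{"translation":[0,0,0.3],"twist":[0,0,0],"grip":-1},{"translation":[0,0,0],"twist":[0,0,0],"grip":-1},{"translation":[0,0,0],"twist":[0,0,0],"grip":-1},{"translation":[0,0,0],"twist":[0,0,0],"grip":-1},{"translation":[0,0,0],"twist":[0,0,0],"grip":-1},{"translation":[0,0,0],"twist":[0,0,0],"grip":-1}]'
python3 r.py 1 7.8 3
```

```text
t: 11.85
tool_pos: [0.5303, 0.0605, 0.0697]
orientation: [-3.031, -0.367, -0.533]
force: [-0.1, 0.4, -0.1]
opening: 0.0006
t 11.85 now-frame [ 0.5 -0.   0.5] final-frame [ 0.5 -0.   0.5] twist [-0.001  0.001  0.003] F.n -0.1 op 0.0005912924122408218
F.n, out [0.19 8.31] std [0.18 0.01]
```

```bash
python3 -m pendant '[{"translation":[0,0,0.3],"twist":[0,0,0],"grip":-1},{"translation":[0,0,0.3],"twist":[0,0,0],"grip":-1},{"translation":[0,0,0.2],"twist":[0,0,0],"grip":-1},{"translation":[0,0,0],"twist":[0,0,0],"grip":-1},{"translation":[0,0,0],"twist":[0,0,0],"grip":-1},{"translation":[0,0,0],"twist":[0,0,0],"grip":-1},{"translation":[0,0,0],"twist":[0,0,0],"grip":-1},{"translation":[0,0,0],"twist":[0,0,0],"grip":-1},{"translation":[0,0,0],"twist":[0,0,0],"grip":-1},{"translation":[0,0,0],"twist":[0,0,0],"grip":-1}]'
python3 r.py 1 7.8 3
```

```text
t: 13.0
tool_pos: [0.5306, 0.0605, 0.0692]
orientation: [-3.031, -0.367, -0.533]
force: [-1.6, -0.1, 1.6]
opening: 0.0004
t 13.0 now-frame [ 0.4 -0.  -0. ] final-frame [ 0.4 -0.  -0. ] twist [-0.001  0.001  0.003] F.n 2.04 op 0.00043607077663888075
F.n, out [2.71 7.8 ] std [0.58 0.  ]
```

Key 1 is firm at 7.8, so it is latched. As asked, I'll first tap the remaining two keys.

```bash
python3 -m pendant '[{"translation":[0,0,-13],"twist":[0,0,0],"grip":-1},{"translation":[0,0,0],"twist":[0,0,0],"grip":-1},{"translation":[0,38,0],"twist":[0,0,0],"grip":-1},{"translation":[0,38,0],"twist":[0,0,0],"grip":-1},{"translation":[0,38,0],"twist":[0,0,0],"grip":-1},{"translation":[0,0,0],"twist":[0,0,0],"grip":-1},{"translation":[0,0,0],"twist":[0,0,0],"grip":-1},{"translation":[0,0,0],"twist":[0,0,0],"grip":-1},{"translation":[0,0,0],"twist":[0,0,0],"grip":-1},{"translation":[0,0,0],"twist":[0,0,0],"grip":-1}]'
python3 r.py 2 12.4
```

```text
t: 14.15
tool_pos: [0.554, -0.0513, 0.0786]
orientation: [-3.029, -0.373, -0.533]
force: [0.2, 0.3, -0.2]
opening: 0.0007
t 14.15 now-frame [0.5 0.8 5.4] final-frame [0.5 0.7 5.4] twist [-0.003  0.     0.006] F.n -0.31 op 0.000677744619108951
```

```bash
python3 -m pendant '[{"translation":[0.5,0.8,3.3],"twist":[-0.003,0,0.006],"grip":-1},{"translation":[0,0,0],"twist":[0,0,0],"grip":-1},{"translation":[0,0,0],"twist":[0,0,0],"grip":-1},{"translation":[0,0,0.7],"twist":[0,0,0],"grip":-1},{"translation":[0,0,0.7],"twist":[0,0,0],"grip":-1},{"translation":[0,0,0.7],"twist":[0,0,0],"grip":-1},{"translation":[0,0,0.7],"twist":[0,0,0],"grip":-1},{"translation":[0,0,0],"twist":[0,0,0],"grip":-1},{"translation":[0,0,0],"twist":[0,0,0],"grip":-1},{"translation":[0,0,0],"twist":[0,0,0],"grip":-1}]'
python3 r.py 2 12.4 3
```

```text
t: 15.15
tool_pos: [0.5567, -0.0493, 0.0729]
orientation: [-3.031, -0.367, -0.534]
force: [-2.0, 1.2, 2.1]
opening: 0.0003
t 15.15 now-frame [-0.5  2.1 -0.9] final-frame [-0.4  2.1 -0.9] twist [-0.001  0.     0.003] F.n 2.52 op 0.0002884928612520987
F.n, out [ 2.71 11.49] std [0.17 0.01]
```

Key 2 is up (2.7 N at 11.5). On to key 3.

```bash
python3 -m pendant '[{"translation":[0,0,-11],"twist":[0,0,0],"grip":-1},{"translation":[0,0,0],"twist":[0,0,0],"grip":-1},{"translation":[0,39,0],"twist":[0,0,0],"grip":-1},{"translation":[0,39,0],"twist":[0,0,0],"grip":-1},{"translation":[0,38,0],"twist":[0,0,0],"grip":-1},{"translation":[0,0,0],"twist":[0,0,0],"grip":-1},{"translation":[0,0,0],"twist":[0,0,0],"grip":-1},{"translation":[0,0,0],"twist":[0,0,0],"grip":-1},{"translation":[0,0,0],"twist":[0,0,0],"grip":-1},{"translation":[0,0,0],"twist":[0,0,0],"grip":-1}]'
python3 r.py 3 12.4
```

```text
t: 16.3
tool_pos: [0.5817, -0.1643, 0.0858]
orientation: [-3.031, -0.373, -0.539]
force: [0.2, 0.2, -0.5]
opening: 0.0001
t 16.3 now-frame [-2.2 -0.6 12.1] final-frame [-2.2 -0.6 12.1] twist [-0.001 -0.003  0.007] F.n -0.58 op 0.00013126418879080045
```

```bash
python3 -m pendant '[{"translation":[-2,-0.6,8.8],"twist":[0,-0.003,0.007],"grip":-1},{"translation":[0,0,0],"twist":[0,0,0],"grip":-1},{"translation":[0,0,0],"twist":[0,0,0],"grip":-1},{"translation":[0,0,0.8],"twist":[0,0,0],"grip":-1},{"translation":[0,0,0.7],"twist":[0,0,0],"grip":-1},{"translation":[0,0,0.7],"twist":[0,0,0],"grip":-1},{"translation":[0,0,0.7],"twist":[0,0,0],"grip":-1},{"translation":[0,0,0],"twist":[0,0,0],"grip":-1},{"translation":[0,0,0],"twist":[0,0,0],"grip":-1},{"translation":[0,0,0],"twist":[0,0,0],"grip":-1}]'
python3 r.py 3 12.4 3
```

```text
t: 17.3
tool_pos: [0.5833, -0.1607, 0.0731]
orientation: [-3.03, -0.365, -0.532]
force: [-1.6, 0.9, 2.4]
opening: 0.0005
t 17.3 now-frame [-0.2  2.5 -0.6] final-frame [-0.2  2.5 -0.6] twist [-0.002  0.001  0.001] F.n 2.75 op 0.0004997649353783884
F.n, out [ 2.   11.77] std [0.73 0.01]
```

Key 3 is up. Back to key 1.

```bash
python3 -m pendant '[{"translation":[0,0,-16],"twist":[0,0,0],"grip":-1},{"translation":[0,0,0],"twist":[0,0,0],"grip":-1},{"translation":[0,-38,0],"twist":[0,0,0],"grip":-1},{"translation":[0,-38,0],"twist":[0,0,0],"grip":-1},{"translation":[0,-38,0],"twist":[0,0,0],"grip":-1},{"translation":[0,-38,0],"twist":[0,0,0],"grip":-1},{"translation":[0,-38,0],"twist":[0,0,0],"grip":-1},{"translation":[0,-37,0],"twist":[0,0,0],"grip":-1},{"translation":[0,0,0],"twist":[0,0,0],"grip":-1},{"translation":[0,0,0],"twist":[0,0,0],"grip":-1}]'
python3 r.py 1 7.8
```

```text
t: 18.45
tool_pos: [0.524, 0.0647, 0.0856]
orientation: [-3.032, -0.361, -0.54]
force: [0.1, -0.3, 1.0]
opening: 0.0003
t 18.45 now-frame [-0.2  5.6 17.3] final-frame [-0.1  5.6 17.3] twist [ 0.    -0.003 -0.001] F.n 0.93 op 0.00029064170647612555
```

```bash
python3 -m pendant '[{"translation":[0,5.6,0],"twist":[0,0,0],"grip":-1},{"translation":[0,0,0],"twist":[0,0,0],"grip":-1},{"translation":[0,0,12],"twist":[0,0,0],"grip":-1},{"translation":[0,0,0],"twist":[0,0,0],"grip":-1},{"translation":[0,0,0],"twist":[0,0,0],"grip":-1},{"translation":[0,0,0],"twist":[0,0,0],"grip":-1},{"translation":[0,0,0],"twist":[0,0,0],"grip":-1},{"translation":[0,0,0],"twist":[0,0,0],"grip":-1},{"translation":[0,0,0],"twist":[0,0,0],"grip":-1},{"translation":[0,0,0],"twist":[0,0,0],"grip":-1}]'
python3 r.py 1 7.8
```

```text
t: 19.45
tool_pos: [0.5319, 0.0535, 0.0755]
orientation: [-3.035, -0.349, -0.543]
force: [0.3, -0.2, 1.1]
opening: 0.0009
t 19.45 now-frame [-1.5 -7.2  6. ] final-frame [-1.4 -7.2  6.1] twist [ 0.004 -0.005 -0.008] F.n 0.92 op 0.0008619520829501328
```

```bash
python3 -m pendant '[{"translation":[-1.5,-7.2,0],"twist":[0.004,-0.005,-0.008],"grip":-1},{"translation":[0,0,0],"twist":[0,0,0],"grip":-1},{"translation":[0,0,0],"twist":[0,0,0],"grip":-1},{"translation":[0,0,1.5],"twist":[0,0,0],"grip":-1},{"translation":[0,0,1.5],"twist":[0,0,0],"grip":-1},{"translation":[0,0,1.5],"twist":[0,0,0],"grip":-1},{"translation":[0,0,0],"twist":[0,0,0],"grip":-1},{"translation":[0,0,0],"twist":[0,0,0],"grip":-1},{"translation":[0,0,0],"twist":[0,0,0],"grip":-1},{"translation":[0,0,0],"twist":[0,0,0],"grip":-1}]'
python3 r.py 1 7.8 2
```

```text
t: 20.45
tool_pos: [0.5301, 0.0616, 0.0702]
orientation: [-3.032, -0.364, -0.533]
force: [0.4, -0.7, 0.4]
opening: 0.0007
t 20.45 now-frame [0.3 1.1 1. ] final-frame [0.3 1.1 1. ] twist [-0.     0.001  0.001] F.n 0.34 op 0.0007083382497411916
F.n, out [0.84 8.86] std [0.16 0.  ]
```

```bash
python3 -m pendant '[{"translation":[0,1,0.7],"twist":[0,0,0],"grip":-1},{"translation":[0,0,0.7],"twist":[0,0,0],"grip":-1},{"translation":[0,0,0.7],"twist":[0,0,0],"grip":-1},{"translation":[0,0,0.7],"twist":[0,0,0],"grip":-1},{"translation":[0,0,0.7],"twist":[0,0,0],"grip":-1},{"translation":[0,0,0.7],"twist":[0,0,0],"grip":-1},{"translation":[0,0,0],"twist":[0,0,0],"grip":-1},{"translation":[0,0,0],"twist":[0,0,0],"grip":-1},{"translation":[0,0,0],"twist":[0,0,0],"grip":-1},{"translation":[0,0,0],"twist":[0,0,0],"grip":-1}]'
python3 r.py 1 4.8 3
```

```text
t: 21.55
tool_pos: [0.5313, 0.0607, 0.0684]
orientation: [-3.033, -0.366, -0.53]
force: [-5.8, -0.5, 5.4]
opening: 0.0006
t 21.55 now-frame [-0.  -0.1  2. ] final-frame [-0.  -0.1  2. ] twist [-0.001  0.003  0.002] F.n 7.0 op 0.0006142525884237442
F.n, out [7.43 6.8 ] std [0.27 0.01]
```

```bash
python3 -m pendant '[{"translation":[0,0,1.2],"twist":[0,0,0],"grip":-1},{"translation":[0,0,1.2],"twist":[0,0,0],"grip":-1},{"translation":[0,0,1.2],"twist":[0,0,0],"grip":-1},{"translation":[0,0,1.2],"twist":[0,0,0],"grip":-1},{"translation":[0,0,1.2],"twist":[0,0,0],"grip":-1},{"translation":[0,0,1.2],"twist":[0,0,0],"grip":-1},{"translation":[0,0,1.2],"twist":[0,0,0],"grip":-1},{"translation":[0,0,1.2],"twist":[0,0,0],"grip":-1},{"translation":[0,0,1.2],"twist":[0,0,0],"grip":-1},{"translation":[0,0,1.2],"twist":[0,0,0],"grip":-1}]'
python3 r.py 1 4.8 2
```

```text
t: 22.7
tool_pos: [0.5321, 0.0609, 0.0665]
orientation: [-3.035, -0.374, -0.515]
force: [-20.0, -2.9, 21.4]
opening: 0.0007
t 22.7 now-frame [-0.2 -0.1 -0.1] final-frame [-0.2 -0.1 -0.1] twist [-0.002  0.013  0.007] F.n 27.02 op 0.0006709445048444791
F.n, out [27.55  4.7 ] std [0.75 0.01]
```

It reached the hard stop (27 N at 4.7), so the key is right in. Now I'll let go, back away and look.

```bash
python3 -m pendant '[{"translation":[0,0,-5],"twist":[0,0,0],"grip":-1},{"translation":[0,0,-10],"twist":[0,0,0],"grip":-1},{"translation":[0,0,-30],"twist":[0,0,0],"grip":-1},{"translation":[0,0,-40],"twist":[0,0,0],"grip":-1},{"translation":[0,30,-30],"twist":[0,0,0],"grip":-1},{"translation":[0,30,-20],"twist":[0,0,0],"grip":-1},{"translation":[0,0,0],"twist":[0,0,0],"grip":-1},{"translation":[0,0,0],"twist":[0,0,0],"grip":-1},{"translation":[0,0,0],"twist":[0,0,0],"grip":-1},{"translation":[0,0,0],"twist":[0,0,0],"grip":-1}]'
python3 - <<'E'
from h import *
i=robot.camera_info('wrist');D=[]
for _ in range(6):
    p,d=robot.read_camera('wrist');D.append(np.where(d>0,d,np.nan))
d=np.nanmedian(D,0)
cv2.imwrite('pics/w1.png',p[:,:,::-1])
z=np.load('pose.npz');C=np.array(i['cam_to_world']);f=200/np.tan(np.radians(i['vertical_fov'])/2)
T=np.linalg.inv(C);K=np.array([[f,0,i['cx']],[0,f,i['cy']],[0,0,1]])
v,u=np.mgrid[0:400,0:640];px=np.c_[u.ravel(),v.ravel()]
o,r=ray(i,px);W=o+r*d.ravel()[:,None]
rel_=W-z['m'];h=rel_@z['n']*1e3;yy=rel_@z['Y']*1e3
yaw=float(z['yaw']);U=np.array([.94*np.cos(yaw),.94*np.sin(yaw),.342]);xx=rel_@U*1e3
for k in range(4):
    y0=172.5-115*k
    a=(abs(yy-y0)<7)&(abs(xx)<7);b=(abs(yy-y0)<32)&(abs(yy-y0)>21)&(abs(xx)<12)
    print(k,a.sum(),'key',np.nanmedian(h[a]).round(2),'panel',np.nanmedian(h[b]).round(2))
print(robot.read_state()['t'],robot.read_state()['force'])
E
```

```text
t: 23.8
tool_pos: [0.5005, -0.0087, 0.1995]
orientation: [-3.035, -0.377, -0.514]
force: [-0.6, 0.7, -0.4]
opening: 0.0002
0 258 key 11.7 panel -0.35
1 261 key 11.85 panel -0.15
2 253 key 12.04 panel 230.76
3 244 key 12.23 panel 0.26
24.1 [-0.23654061 -0.36406536  0.84948565]
```

View pics/w1.png

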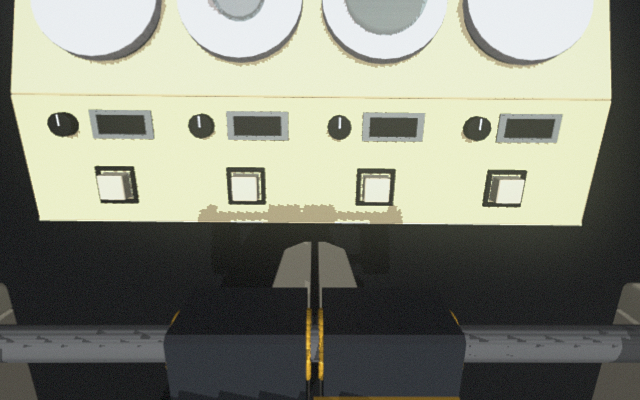

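All four keys are up at about 12 mm (image: (113,185), (246,186), (376,187), (508,189)). The glassware is in place and the robot touches nothing.

```bash
python3 -c "
from plant import robot
robot.close_job();print(robot.read_state()['t'])"
```

```text
the job is handed in; nothing more can be done
the job is handed in; nothing more can be done
```

The latched key was the second from the left. I pressed it right in and let it go, and it sprang back up. The job was handed in at about 24 s.

- **Taps, left to right:** the first, third and fourth keys gave way softly, at about 3.9, 2.7 and 2–2.7 N, each pushed in about 0.6–1.5 mm by my estimate. The second met the finger about 4.6 mm lower and held firm at 2.7 N. I finished all four taps before returning to it.
- **Press:** the first push stalled at 7.4 N, so I pushed again with larger steps. It reached the hard stop at about 27 N.
- **Last checks:** after backing away, wrist-camera depth put all four key tops 11.7–12.2 mm from the panel, which means all are up. The panel reference beside the third key was invalid (230.8 mm); I took no second reading, but the key's own value of 12.0 mm was plausible.
- **Glassware and contact:** the flask and beaker are only partly in the last picture, but look in place on their plates. The reagent bottle is not in that picture; the arm did not go near it. The wrist force was back to noise level, with nothing touched.

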